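Change bays on the batten crate: shut one door, unlatch and hold the other gate

TASK

I have finished with the left bay of the plywood batten crate, so push its plain door shut until it clicks home on its catch. Then let me into the right bay: pinch the tall-eared catch between your fingers until it is fully squeezed, then the low-eared one the same way (never the low one first), take the slatted gate by its upright wooden post and swing it past its detent until it stands wide open. The gate springs back, so finish still holding the post with the gate wide; do not let go, and leave the loose things lying about undisturbed.

Things in the scene. Friction and masses are not known exactly. Their poses are not given: they have to be found in the camera images.
- crate: Fixed plywood crate, two bays, 400 mm wide (y), 240 deep (x), flat deck at 150 mm, 14 mm high sill 50 mm out in front. Origin on the table at the middle of its front; its x points into it away from the robot, y left, z up (the 'crate frame'). Door (left) and gate (right) stand against the front: 12 mm thick, crate x -12 to 0 when shut, 24 to 162 mm high, so 12 mm above the deck.
- door (a joint): Angle (rad) of the plain plywood left door: 0 shut, grows as it opens towards the robot, starts ajar. Vertical hinge at its left (+y) edge, leaf reaches 186 mm from the hinge; no handle, push its front face. A spring ball under it resists (up to 0.4 Nm) from about 0.3 to 0.1 rad, then draws it shut to 0 and keeps it there.
- door_hinge (a point): Point on the door's hinge axis at the height of the leaf's top (162 mm); crate frame x -6, y 190 mm. The leaf's mid-plane passes through the axis.
- door_edge (a point): Top corner of the door's free edge, on its front face, 186 mm from the hinge; it moves with the door.
- gate (a joint): Angle (rad) of the slatted right gate: 0 shut (latched at first), grows as its free edge swings towards the robot (counterclockwise from above), stop at 1.45. Wide open means more than about 1.05 (60 degrees). A spring ball detent resists (about 0.45 Nm) at 0.25 to 0.45 rad; a hinge spring pulls it back (0.1 Nm shut, 0.3 Nm wide).
- gate_hinge (a point): Point on the gate's vertical hinge axis (its right, -y edge) at the height of the leaf's top (162 mm); crate frame x -6, y -190 mm. The leaf's mid-plane passes through the axis.
- gate_post: Upright dark wooden dowel on the gate's top edge near its free end, 16 mm diameter, 45 mm tall, 166 mm from the hinge axis; the handle. Origin at its foot (162 mm high), z up; it moves and turns with the gate.
- tall_catch (a joint): Turn (rad) of the tall catch's hinged front ear: 0 latched, leaning 0.36 towards the robot; 0.36 upright; stop 0.40 fully squeezed. Stays where it is left (friction 0.12 Nm). Above 0.25 its nose is clear of the gate. It turns about a level axis along crate y, 20 mm in front (-x) of the rear ear's middle, 4 mm above the deck.
- tall_front_ear (a point): Tip of the tall catch's hinged front ear (steel plate 18 mm wide along y, 6 thick, 58 long); at first about 40 mm in front of the rear ear. Squeeze it back towards the rear ear, fingers closing along crate x; squeezed, the pair measures 26 mm over the outsides.
- tall_rear_ear: Fixed upright rear ear of the tall catch, steel, 18 wide (y) x 6 thick (x) x 59 mm tall. Origin at the middle of its foot, 3 mm above the deck. It does not move, so centre the grip 10 mm in front (-x) of it. The two catches stand on the deck behind the gate in either order, rear ears at crate x 38, y -70 and -140 mm.
- tall_nose (a point): Underside of the tall catch's hook, 12 mm wide, 26 mm to the -y side of its ear: latched, it hangs 8 mm down in front of the gate's top edge; squeezing lifts it. A finger 22 mm wide, centred on the ear, passes beside it.
- low_catch (a joint): Turn (rad) of the low catch's hinged front ear: same mechanism, values and friction as the tall catch.
- low_front_ear (a point): Tip of the low catch's hinged front ear (steel plate 26 mm wide along y, 6 thick, 34 long); at first about 32 mm in front of the rear ear; squeezed, the pair measures 26 mm over the outsides.
- low_rear_ear: Fixed upright rear ear of the low catch, steel, 26 wide (y) x 6 thick (x) x 35 mm tall. Origin at the middle of its foot, 3 mm above the deck. Centre the grip 10 mm in front (-x) of it.
- low_nose (a point): Underside of the low catch's hook, 26 mm to the -y side of its ear; same as the tall catch's.
- glue_jar: Bystander: loose white jar with black cap, 68 mm diameter, 100 mm tall, on the table to the right; origin under its centre.
- sanding_block: Bystander: loose cork sanding block with a black rubber top, 110 x 65 x 33 mm on the table to the left; origin under its centre.
- offcut: Bystander: loose wood offcut 45 x 130 x 18 mm lying on the deck over the left bay; origin under its centre.

How it is judged (in metres and radians):
On the way, in this order (a step that is already met when the one before it is completed fails the run):
1. the left door is shut on its catch (value of joint door below 0.04 rad), for 0.2 s.
2. the tall catch is squeezed between the fingers (value of joint tall_catch above 0.3 rad and contact force between the fingers and tall_rear_ear above 1 N), for 0.1 s.
3. the low catch is squeezed between the fingers (value of joint low_catch above 0.3 rad and contact force between the fingers and low_rear_ear above 1 N), for 0.1 s.
4. the gate is swung past its detent by its post (value of joint gate above 0.75 rad and contact force between the fingers and gate_post above 0.5 N), for 0.1 s.
At the end, for the whole second after the job is handed in: The gate is held still at more than 1.05 rad (60 degrees) with the fingers on its post (at least 0.5 N), the door is still shut within 0.04 rad, both catches are still released (above 0.25 rad) and no bystander has moved more than 40 mm (value of joint gate above 1.05 rad and contact force between the fingers and gate_post above 0.5 N and velocity of joint gate between -0.1 and 0.1 rad/s and value of joint door below 0.04 rad and value of joint each of tall_catch, low_catch above 0.25 rad and distance of each of glue_jar, sanding_block, offcut from where it was at the start of the episode below 0.04 m); the arm keeps its last pose, push and grip.
It fails at once if the low catch was released before the tall one (value of joint low_catch above 0.2 rad and value of joint tall_catch below 0.2 rad).
It fails at once if a loose bystander was disturbed (distance of any of glue_jar, sanding_block, offcut from where it was at the start of the episode above 0.04 m).
It also fails if it takes over 61 s, if anything falls off the work surface, if the arm or the gripper's body presses on something with over 40 N, if the wrist force passes 120 N, or if a joint passes its speed limit or range.

ROBOT

A 6-joint arm with a two-finger parallel gripper is mounted at the origin on the work surface. World frame = base frame: x ahead of the robot, y to its left, z up, the work surface at z = 0. Lengths are in mm, angles in rad, forces in N, time in s.
With the tool pointing down it reaches from about 350 to 1000 mm from the base axis. Payload 7.1 kg.
Tool frame: the origin (TCP) lies midway between the tips of the shut fingers; the grasp point (between the pads) lies 19 mm behind it; z points along the fingers, y is the line along which they close (so a half turn about z gives the same grasp; the last joint's range is limited). The gripper opens to 85 mm and grips with 20 to 120 N. Pads are 22 mm wide; open, the fingers measure 114 mm over their backs; the gripper's body (76 mm by 85 mm) begins 54 mm behind the grasp point. The pads swing forward as they close: fully open they stand 13 mm farther back than shut.
Start: joints at [1.083, 0.423, 1.63, -0, 1.089, -0.019], TCP at [282.352, 557.568, 231.319] pointing down, gripper open.
Joint ranges: [-3, 3], [-0.9, 2.11], [0.09, 2.58], [-1.31, 4.45], [0.11, 2.69], [-2.54, 2.54]. Speed limits (rad/s): [2.39, 2.39, 3.01, 3.14, 3.14, 3.14].

INTERFACE

Orientations are given as a rotation vector (axis times angle).
In Python, from rig import robot gives the robot as it stands.
- The arm moves only by the shell command python3 -m crank 'ROWS' [OPENING] [FORCE]. ROWS is a JSON object whose one key "motion" holds a list that holds one entry, the list of rows, each a list of 4 numbers: the shift along the world's x, y, z in cm, then the turn about the world's z in degrees. In form: {"motion": [[[dx, dy, dz, yaw], ...]]}. A call has exactly 10 rows; each row shifts and turns the commanded pose from where the row before left it; what a row does not reach is not made up. A row lasts 1/10 s, in which the tool goes at most 50 mm and 8.59 degrees, less where a joint would pass 70% of its speed; a pose out of reach is approached as far as the arm can. A call is refused whole if a number of a shift passes 5 or a number of a turn 8.59, either way. A call with a gripper value outside its range is refused whole. OPENING is the closure, from -1 (fully open) to 1 (shut), set as the call begins (- or left out, the last holds). The fingers move at their own pace and stop on an object; FORCE is the grip in N (left out, the last holds). Time passes only in rows, so rows that do not move let the fingers close, or fill a call up. It gives the time, the measured TCP pose, the force, the opening and the grip force at its end, in the units of the state.
- robot.get_obs(): the state, without advancing time (a new reading comes with each control period).
- robot.get_image(name): name is "side" or "top" or "wrist"; returns a dict with "frame" (384x512x3 uint8, red, green, blue), "range_z" (384x512 float32, mm along the optical axis (not along the pixel's ray), 0 where there is no reading), "intrinsics" (3x3 intrinsics, pixels), "eye" and "rotation" of the camera in the world. Camera axes: x right, y up, looking along -z (the intrinsics and any distortion apply to the point x, -y, -z); pixel columns grow to the right and rows downward; lengths in mm; the calibration is good to about 2 mm. The wrist camera is an equidistant fisheye: a pixel r from the principal point sees the ray r / f radians off the axis. A picture is of the moment at which its call begins.
- robot.close_job(): hands the job in; it is judged then, once.
The state is a dict: "t": time; "joint_positions": joint angles; "qvel": joint speeds; "tau": joint torques, N m; "position": TCP position; "tcp_rot": TCP orientation; "wrist_force": force on the tool from outside, world axes, zero at the start; "wrist_torque": the same for the moment, N m; "finger_gap": opening from 0.0 (shut) to 1.0 (fully open); "grip_force": force on a finger pad.
Only numpy, scipy, OpenCV 4.12 (cv2) and the standard library are available. Lean on these libraries where they do the work, as an engineer would, in place of code of your own. Each camera call takes 0.05 s, during which the arm holds its last target. There are 200 camera calls.

## Working session

There is one attempt and no reset: what is moved stays moved. The work goes in short steps, Python scripts to look and compute and a shell command to move; the robot and the scene stay as the last step left them, time stands still between calls to the robot, and variables do not carry over. Pictures are saved under pics/ and viewed, at most 10 in all, crops included, and the job is handed in when it is done.

```bash
mkdir -p pics; ls; cat > h.py <<'E'
import numpy as np,cv2,pickle
from rig import robot
def grab(n,save=None):
    d=robot.get_image(n)
    if save: cv2.imwrite('pics/'+save,cv2.cvtColor(d['frame'],cv2.COLOR_RGB2BGR)); pickle.dump(d,open('pics/'+save+'.pkl','wb'))
    return d
def pts(d):
    K=np.array(d['intrinsics']);z=d['range_z'].astype(float)
    v,u=np.mgrid[:z.shape[0],:z.shape[1]]
    P=np.stack([(u-K[0,2])/K[0,0]*z,-(v-K[1,2])/K[1,1]*z,-z],-1)
    W=P@np.array(d['rotation']).T+np.array(d['eye']); W[z<=0]=np.nan
    return W
E
python3 - <<'E'
from h import *
for n in('top','side'):
    d=grab(n,n+'0.png');print(n,d['intrinsics'],d['eye'],d['rotation'],(d['range_z']>0).mean())
o=robot.get_obs();print(o)
E
```

```text
pics
top [[354.56011777   0.         257.84276384]
 [  0.         354.56011777 193.59099863]
 [  0.           0.           1.        ]] [ 466.69871947   45.73678924 1158.19826658] [ 0.0723982  -0.06150259 -1.58624369] 0.9959055582682291
side [[357.61124708   0.         257.25049235]
 [  0.         357.61124708 193.76761418]
 [  0.           0.           1.        ]] [ 417.95824445 -605.83288832  880.05400704] [ 0.72963791 -0.09061758 -0.19986098] 0.9961496988932291
{'t': 0.1, 'joint_positions': array([ 1.08296893e+00,  4.23777167e-01,  1.63061157e+00, -2.41529080e-05,
        1.08860090e+00, -1.89995585e-02]), 'qvel': array([ 3.65959286e-04, -3.56134925e-03, -2.22142128e-03,  1.98532769e-03,
       -1.55634147e-03, -2.07317494e-05]), 'tau': array([-6.26177825e-04, -5.58424079e+01, -2.82446247e+01, -5.52573692e-05,
        2.98793238e-03, -4.81026359e-05]), 'position': array([282.15115245, 557.13322939, 230.6162529 ]), 'tcp_rot': array([-7.29613219e-01, -3.05535497e+00,  2.13249262e-03]), 'wrist_force': array([-0.02034084, -1.13362159,  1.46844954]), 'wrist_torque': array([ 0.02225473,  0.0653553 , -0.02977764]), 'grip_force': 0.0, 'finger_gap': 1.00218373429491}
```

View pics/top0.png

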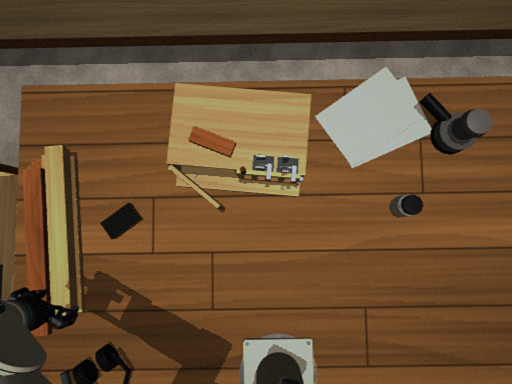

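View pics/side0.png

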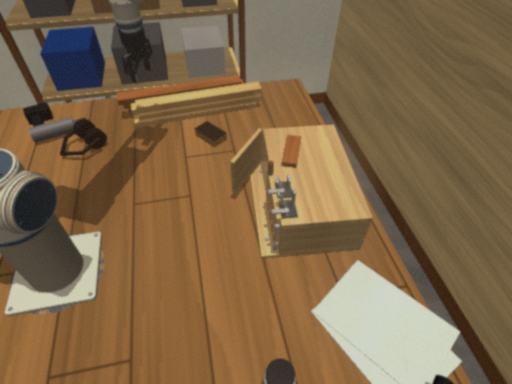

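The top view shows the crate (u 168–311, v 83–195), the open door from (172,168) to (221,207), catches near (263,165) and (288,165), the offcut at (213,142), the block at (122,220) and the jar at (405,205). I'll measure from depth next.

```bash
cat >> h.py <<'E'
from scipy.spatial.transform import Rotation as R
def pts(d,uv=None):
    K=np.array(d['intrinsics']);z=d['range_z'].astype(float)
    v,u=np.mgrid[:z.shape[0],:z.shape[1]]
    P=np.stack([(u-K[0,2])/K[0,0]*z,-(v-K[1,2])/K[1,1]*z,-z],-1)
    W=P@R.from_rotvec(d['rotation']).as_matrix().T+np.array(d['eye']); W[z<=0]=np.nan
    return W
E
python3 - <<'E'
from h import *
d=pickle.load(open('pics/top0.png.pkl','rb'));W=pts(d)
Z=W[...,2]
print('table',np.nanmedian(Z[220:300,220:360]))
m=((abs(Z-150)<6)).astype(np.uint8); m[:, :140]=0;m[:,330:]=0;m[:70]=0;m[200:]=0
c=max(cv2.findContours(m,0,1)[0],key=cv2.contourArea)
mm=np.zeros_like(m);cv2.drawContours(mm,[c],-1,1,-1)
P=W[(mm>0)&(m>0)];print('deck z',np.median(P[:,2]),len(P))
r=cv2.minAreaRect(P[:,:2].astype(np.float32));print(r,cv2.boxPoints(r))
def show(n,sl,lo,hi):
    Q=W[sl].reshape(-1,3);Q=Q[(Q[:,2]>lo)&(Q[:,2]<hi)]
    r=cv2.minAreaRect(Q[:,:2].astype(np.float32));print(n,len(Q),r,np.median(Q[:,2]))
show('door',np.s_[160:212,165:228],155,170)
show('offcut',np.s_[120:160,180:245],160,175)
show('block',np.s_[195:245,95:150],25,40)
show('jar',np.s_[190:220,385:425],90,105)
show('catch',np.s_[150:185,230:310],172,230)
# zoom
im=d['frame'][140:215,160:310];cv2.imwrite('pics/zoom.png',cv2.cvtColor(cv2.resize(im,None,fx=5,fy=5,interpolation=2),cv2.COLOR_RGB2BGR))
s=pickle.load(open('pics/side0.png.pkl','rb'))['frame'][120:260,225:375];cv2.imwrite('pics/zooms.png',cv2.cvtColor(cv2.resize(s,None,fx=4,fy=4,interpolation=2),cv2.COLOR_RGB2BGR))
E
```

```text
table 1.0512661235807172
deck z 150.66948857313974 10090
((744.3423461914062, 105.19648742675781), (400.72467041015625, 241.10060119628906), 84.19793701171875) [[ 604.15454  -81.95272]
 [ 844.02    -106.32609]
 [ 884.53015  292.3457 ]
 [ 644.6647   316.71906]]
door 277 ((588.2747192382812, 223.6305389404297), (181.17828369140625, 43.149478912353516), 49.45470428466797) 162.592412661617
offcut 727 ((704.4127807617188, 182.27032470703125), (130.58343505859375, 45.48926544189453), 67.4616928100586) 168.51309529755747
block 748 ((484.7344055175781, 493.3352355957031), (66.07710266113281, 111.23444366455078), 35.312530517578125) 33.585448270218535
jar 325 ((517.89599609375, -405.4564208984375), (57.97121810913086, 57.4903678894043), 40.477596282958984) 100.79240177140355
catch 173 ((626.3172607421875, 24.468467712402344), (147.18948364257812, 58.96031951904297), 84.4120864868164) 188.97354396202377
```

```bash
cat >> h.py <<'E'
O=np.array([624.4,117.4]);A=np.deg2rad(-5.8);C=np.array([[np.cos(A),-np.sin(A)],[np.sin(A),np.cos(A)]])
def w2c(p): return (np.asarray(p)-O)@C
def c2w(p): return np.asarray(p)@C.T+O
E
python3 - <<'E'
from h import *
for n in('top','side'):
    W=pts(pickle.load(open('pics/%s0.png.pkl'%n,'rb')))
    Q=W.reshape(-1,3);Q=Q[np.isfinite(Q[:,0])];c=w2c(Q[:,:2]);Z=Q[:,2]
    for y0 in(-70,-140):
        for lo,hi in((165,183),(183,192),(192,206),(206,222)):
            k=(abs(c[:,1]-y0)<12)&(abs(c[:,0]-20)<35)&(Z>lo)&(Z<hi)
            if k.sum(): print(n,y0,lo,k.sum(),c[k].min(0).round(),c[k].max(0).round(),np.median(c[k],0).round(1),Z[k].max().round(1))
    k=(abs(c[:,1]+30)<25)&(abs(c[:,0])<30)&(Z>166)
    print('post',k.sum(),np.median(c[k],0).round(1),Z[k].max())
    k=(Z>150)&(Z<168)&(c[:,0]<-25)&(c[:,1]>-20)&(c[:,0]>-200)&(c[:,1]<190);q=c[k]-[-6,190]
    if k.sum()>20: print('door ang',k.sum(),np.median(np.arctan2(-q[:,0],-q[:,1])),np.hypot(*q.T).max())
print(c2w([[-6,190],[38,-70],[38,-140],[-6,-24],[-6,-190]]).round(1))
E
```

```text
top -70 165 25 [ -3. -81.] [ 36. -58.] [ 17.8 -69.1] 182.8
top -70 183 40 [  4. -81.] [ 41. -58.] [  9.7 -71.1] 191.6
top -140 165 21 [ -10. -148.] [  38. -130.] [  14.8 -139. ] 182.9
top -140 183 9 [   8. -148.] [  36. -133.] [   9.2 -141.6] 191.9
top -140 192 12 [  -2. -147.] [  36. -133.] [   4.6 -141.1] 205.5
top -140 206 33 [  -3. -149.] [  41. -132.] [  35.4 -140.4] 214.8
post 41 [ -6.8 -25.3] 210.5799569698355
door ang 234 0.5961927204602496 186.28570959379556
side -70 165 17 [ -5. -82.] [ 37. -59.] [ 35.9 -66.5] 182.9
side -70 183 34 [  5. -82.] [ 42. -60.] [ 35.9 -71. ] 189.2
side -140 165 33 [  -5. -151.] [  41. -134.] [  17.9 -147.4] 182.2
side -140 183 16 [   5. -150.] [  42. -135.] [  23.3 -148.1] 191.6
side -140 192 29 [  -1. -151.] [  41. -131.] [  35.3 -148.3] 205.3
side -140 206 33 [  -4. -151.] [  42. -131.] [  35.9 -141.1] 214.2
post 79 [ -5.3 -29.7] 209.32010484133798
door ang 204 0.5675740278130339 187.67638530386282
[[637.6 307. ]
 [655.1  43.9]
 [648.1 -25.7]
 [616.   94.1]
 [599.2 -71. ]]
```

View pics/zoom.png

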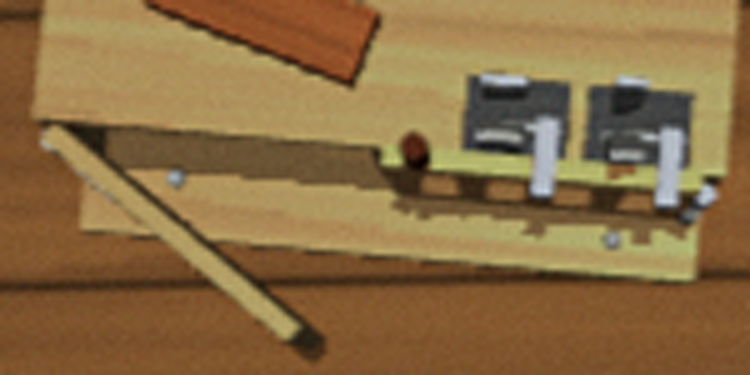

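View pics/zooms.png

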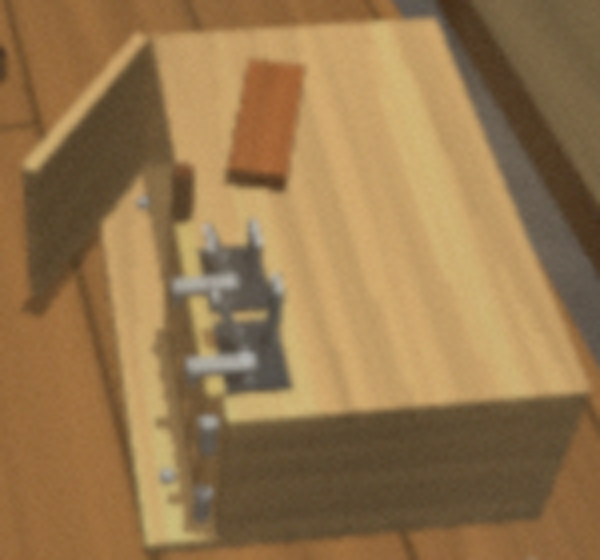

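The zoom shows the tall ears on the right (crate y −140, top ≈ 212 mm) and the low ears at y −70 (top ≈ 188). The post sits at crate (−6, −25) and the door is at ≈0.58 rad. All of this agrees with the given sizes. Moving to in front of the door with the fingers shut.

```bash
python3 -m crank '{"motion": [[[2.2,-3.7,0,-6.9],[2.2,-3.7,0,-6.9],[2.2,-3.7,0,-6.9],[2.2,-3.7,0,-6.9],[2.2,-3.7,0,-6.9],[2.2,-3.7,0,-6.9],[2.2,-3.7,0,-6.9],[2.2,-3.7,0,-6.9],[2.2,-3.7,0,-6.9],[2.2,-3.7,0,-6.9]]]}' 1 30
cat >> h.py <<'E'
def st(tx=None):
    o=robot.get_obs();p=o['position'];M=R.from_rotvec(o['tcp_rot']).as_matrix()
    print('t',o['t'],'p',p.round(1),'crate',w2c(p[:2]).round(1),'yaw',np.rad2deg(np.arctan2(M[1,1],M[0,1])).round(1),'z',M[:,2].round(3),'F',o['wrist_force'].round(1),'gap',round(o['finger_gap'],3),'grip',round(o['grip_force'],1),'q',o['joint_positions'].round(2))
    if tx is not None: print('delta cm',((np.append(c2w(tx[:2]),tx[2])-p)/10).round(2))
E
python3 -c "
from h import *
st([-130,60,140])"
```

```text
t: 1.1
position: [502.8, 185.9, 231.1]
tcp_rot: [-2.337, -2.099, 0.001]
wrist_force: [0.5, 1.5, -0.7]
finger_gap: 0.003
grip_force: 0.0
t 1.1 p [502.8 185.9 231.1] crate [-127.9   55.8] yaw -6.1 z [-0. -0. -1.] F [ 0.5  1.5 -0.7] gap 0.003 grip 0.0 q [0.33 0.29 1.83 0.   1.02 0.44]
delta cm [-0.17  0.44 -9.11]
```

```bash
python3 -m crank '{"motion": [[[-0.2,0.5,-2,0],[0,0,-2,0],[0,0,-2,0],[0,0,-2,0],[0,0,-1.1,0],[1,-0.1,0,0],[1,-0.1,0,0],[1,-0.1,0,0],[1,-0.1,0,0],[1,-0.1,0,0]]]}' >/dev/null
python3 -m crank '{"motion": [[[1,-0.1,0,0],[1,-0.1,0,0],[1,-0.1,0,0],[1,-0.1,0,0],[0.8,-0.08,0,0],[0.5,-0.05,0,0],[0,0,0,0],[0,0,0,0],[0,0,0,0],[0,0,0,0]]]}'
python3 - <<'E'
from h import *
st([-27,60,140]); d=grab('top','top1.png');W=pts(d)
Q=W.reshape(-1,3);Q=Q[np.isfinite(Q[:,0])];c=w2c(Q[:,:2]);Z=Q[:,2]
k=(Z>155)&(Z<168)&(c[:,0]<0)&(c[:,1]>0)&(c[:,0]>-200)&(c[:,1]<150);q=c[k]-[-6,190]
print(k.sum(),np.median(np.arctan2(-q[:,0],-q[:,1])),q.mean(0))
E
```

```text
t: 3.1
position: [603.2, 182.4, 140.4]
tcp_rot: [2.332, 2.105, 0.0]
wrist_force: [-0.2, 0.4, 0.4]
finger_gap: -0.001
grip_force: 0.0
t 3.1 p [603.2 182.4 140.4] crate [-27.7  62.5] yaw -5.8 z [ 0.  0. -1.] F [-0.2  0.4  0.4] gap -0.001 grip 0.0 q [0.27 0.54 1.68 0.   0.92 0.38]
delta cm [ 0.04 -0.26 -0.04]
28 -0.004738930591747722 [   0.36376629 -178.10403282]
```

The door reads about 0 rad. A small nudge will confirm it, then I back off, rise and head to the tall catch.

```bash
python3 -m crank '{"motion": [[[0.2,0,0,0],[0.2,0,0,0],[0.1,0,0,0],[0,0,0,0],[0,0,0,0],[0,0,0,0],[0,0,0,0],[0,0,0,0],[0,0,0,0],[0,0,0,0]]]}' | grep -E 'pos|force'
python3 -m crank '{"motion": [[[-1.5,0,0,0],[-1.5,0,0,0],[0,0,2.5,0],[0,0,2.5,0],[0,0,2.5,0],[0,0,2.5,0],[0,0,2,0],[0,0,0,0],[0,0,0,0],[0,0,0,0]]]}' -1 >/dev/null
python3 - <<'E'
from h import *
st([28,-140,260]); d=grab('top','top2.png');W=pts(d)
Q=W.reshape(-1,3);Q=Q[np.isfinite(Q[:,0])];c=w2c(Q[:,:2]);Z=Q[:,2]
k=(Z>157)&(Z<168)&(c[:,0]<0)&(c[:,1]>0)&(c[:,0]>-200)&(c[:,1]<150);q=c[k]-[-6,190]
print(k.sum(),np.median(np.arctan2(-q[:,0],-q[:,1])),q.mean(0))
E
```

```text
position: [606.9, 182.3, 140.3]
wrist_force: [-6.3, -0.5, 5.1]
grip_force: 3.3
t 5.15 p [577.7 182.  259. ] crate [-53.   59.6] yaw -5.9 z [-0.002 -0.001 -1.   ] F [-0.1  0.6 -0.2] gap 0.999 grip 0.0 q [ 0.29  0.37  1.65 -0.    1.13  0.39]
delta cm [  6.04 -20.67   0.1 ]
52 0.0005773531778772074 [-6.50704638e-02 -1.69491195e+02]
```

```bash
python3 -m crank '{"motion": [[[0.8,-2.6,0,0],[0.8,-2.6,0,0],[0.8,-2.6,0,0],[0.8,-2.6,0,0],[0.8,-2.6,0,0],[0.8,-2.6,0,0],[0.8,-2.6,0,0],[0.4,-2.5,0,0],[0,0,0,0],[0,0,0,0]]]}' >/dev/null
python3 - <<'E'
from h import *
st([28,-140,183]); d=grab('top','top3.png'); grab('wrist','w3.png')
E
```

```text
t 6.2 p [637.9 -24.9 259.2] crate [  27.8 -140.3] yaw -5.9 z [-0.002  0.    -1.   ] F [ 0.6  0.  -1. ] gap 1.004 grip 0.0 q [-0.06  0.42  1.57  0.    1.16  0.05]
delta cm [ 0.03  0.02 -7.62]
```

View pics/w3.png

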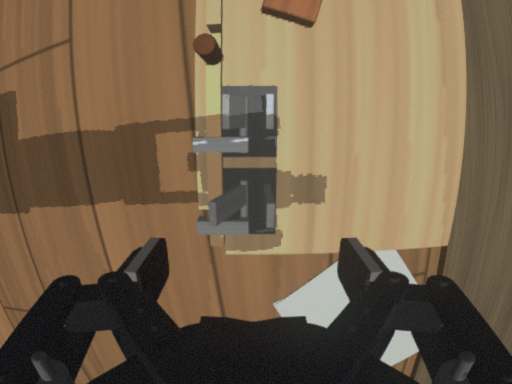

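The wrist view shows the tall catch (240,200) between the finger columns (150–360), the low one above it at (250,120) and the post at (207,48). Descending and squeezing.

```bash
python3 -m crank '{"motion": [[[0,0,-1.5,0],[0,0,-1.5,0],[0,0,-1.5,0],[0,0,-1.5,0],[0,0,-1,0],[0,0,-0.6,0],[0,0,0,0],[0,0,0,0],[0,0,0,0],[0,0,0,0]]]}' | grep -E 'pos|force'
python3 -m crank '{"motion": [[[0,0,0,0],[0,0,0,0],[0,0,0,0],[0,0,0,0],[0,0,0,0],[0,0,0,0],[0,0,0,0],[0,0,0,0],[0,0,0,0],[0,0,0,0]]]}' 1 30 | grep -E 'pos|force|gap'
python3 -m crank '{"motion": [[[0,0,0,0],[0,0,0,0],[0,0,0,0],[0,0,0,0],[0,0,0,0],[0,0,0,0],[0,0,0,0],[0,0,0,0],[0,0,0,0],[0,0,0,0]]]}' | grep -E 'pos|force|gap'
```

```text
position: [638.8, -24.8, 185.1]
wrist_force: [-0.1, -0.0, 0.2]
grip_force: 0.0
position: [640.7, -25.0, 185.0]
wrist_force: [8.3, -1.3, -0.6]
finger_gap: 0.27
grip_force: 32.3
position: [640.7, -24.9, 185.0]
wrist_force: [7.1, 0.1, -0.6]
finger_gap: 0.272
grip_force: 32.3
```

```bash
python3 -m crank '{"motion": [[[0,0,0,0],[0,0,0,0],[0,0,0,0],[0,0,0,0],[0,0,0,0],[0,0,1.5,0],[0,0,1.5,0],[0,0,1.5,0],[0,0,1.5,0],[0,0,1.5,0]]]}' -1 | grep -E 'pos|force|gap'
python3 - <<'E'
from h import *
st([28,-70,260]); d=grab('wrist','w4.png'); d=grab('side','s4.png')
W=pts(d);Q=W.reshape(-1,3);Q=Q[np.isfinite(Q[:,0])];c=w2c(Q[:,:2]);Z=Q[:,2]
for y0 in(-70,-140):
    k=(abs(c[:,1]-y0)<12)&(abs(c[:,0]-15)<35)&(Z>175)&(Z<220)
    for a in sorted(c[k][:,0].round().tolist()): print(int(a),end=' ')
    print()
f=cv2.cvtColor(d['frame'][130:230,240:340],cv2.COLOR_RGB2BGR);w=cv2.imread('pics/w4.png')[60:300,140:400]
cv2.imwrite('pics/j4.png',np.hstack([cv2.resize(f,(400,400)),cv2.resize(w,(400,400))]))
E
```

```text
position: [638.6, -24.8, 261.4]
wrist_force: [0.2, 0.4, -0.0]
finger_gap: 1.001
grip_force: 0.0
t 10.3 p [638.6 -24.8 261.4] crate [  28.5 -140. ] yaw -5.9 z [ 0.001 -0.    -1.   ] F [ 0.2  0.4 -0. ] gap 1.001 grip 0.0 q [-0.06  0.41  1.57 -0.    1.16  0.04]
delta cm [ 0.66  6.97 -0.14]
5 5 5 6 6 6 7 7 8 8 8 8 8 8 9 10 10 11 11 13 13 14 15 36 36 36 36 36 36 36 36 36 37 37 38 38 38 38 39 39 40 40 41 41 41 41 42 
17 17 17 17 17 17 18 18 18 18 18 18 18 18 18 18 18 18 18 18 19 19 19 19 19 19 19 20 20 20 20 20 21 21 21 21 22 22 22 22 22 22 23 23 23 23 23 24 25 35 35 36 36 36 36 36 36 36 36 36 36 36 36 36 36 36 36 36 36 37 37 37 37 37 38 38 38 38 38 38 39 39 39 39 39 40 40 40 40 40 40 40 41 41 41 42 42
```

View pics/j4.png

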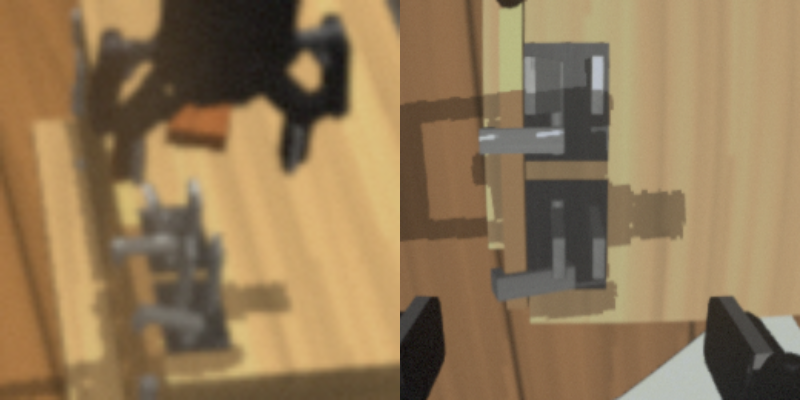

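The tall catch's front ear now stands upright (ear x ≈ 18–24) with its nose raised. Now the low one.

```bash
python3 -m crank '{"motion": [[[0.2,1.8,0,0],[0.2,1.8,0,0],[0.2,1.8,0,0],[0.1,1.6,0,0],[0,0,-2,0],[0,0,-2,0],[0,0,-2,0],[0,0,-2,0],[0,0,-1.2,0],[0,0,0,0]]]}' | grep -E 'pos|force'
python3 -m crank '{"motion": [[[0,0,0,0],[0,0,0,0],[0,0,0,0],[0,0,0,0],[0,0,0,0],[0,0,0,0],[0,0,0,0],[0,0,0,0],[0,0,0,0],[0,0,0,0]]]}' 1 30 | grep -E 'pos|force|gap'
python3 -m crank '{"motion": [[[0,0,0,0],[0,0,0,0],[0,0,0,0],[0,0,0,0],[0,0,0,0],[0,0,0,0],[0,0,0,0],[0,0,0,0],[0,0,0,0],[0,0,0,0]]]}' | grep -E 'pos|force|gap'
```

```text
position: [644.1, 46.1, 165.2]
wrist_force: [-0.6, -0.8, 0.3]
grip_force: 0.0
position: [647.3, 45.2, 168.8]
wrist_force: [5.4, -0.8, 1.2]
finger_gap: 0.284
grip_force: 33.8
position: [647.3, 45.2, 168.9]
wrist_force: [6.1, 0.4, 1.6]
finger_gap: 0.277
grip_force: 33.8
```

```bash
python3 -m crank '{"motion": [[[0,0,0,0],[0,0,0,0],[0,0,0,0],[0,0,0,0],[0,0,1.8,0],[0,0,1.8,0],[0,0,1.8,0],[0,0,1.8,0],[0,0,1.8,0],[0,0,0,0]]]}' -1 | grep -E 'pos|force|gap'
python3 - <<'E'
from h import *
st([-6,-24,174]); d=grab('side','s5.png')
W=pts(d);Q=W.reshape(-1,3);Q=Q[np.isfinite(Q[:,0])];c=w2c(Q[:,:2]);Z=Q[:,2]
for y0 in(-70,-140):
    k=(abs(c[:,1]-y0)<12)&(abs(c[:,0]-15)<35)&(Z>175)&(Z<220)
    print(np.histogram(c[k][:,0],np.arange(-10,50,5)))
E
```

```text
position: [646.8, 45.3, 260.0]
wrist_force: [0.2, 0.1, -0.6]
finger_gap: 1.004
grip_force: 0.0
t 14.4 p [646.8  45.3 260. ] crate [ 29.5 -69.4] yaw -5.9 z [ 0.005  0.    -1.   ] F [ 0.2  0.1 -0.6] gap 1.004 grip 0.0 q [ 0.05  0.43  1.55 -0.    1.16  0.15]
delta cm [-3.08  4.88 -8.6 ]
(array([ 0,  0,  0,  0,  0, 12,  6,  0,  0, 18,  4]), array([-10,  -5,   0,   5,  10,  15,  20,  25,  30,  35,  40,  45]))
(array([ 0,  0,  0,  0,  0, 29, 21,  0,  0, 43,  6]), array([-10,  -5,   0,   5,  10,  15,  20,  25,  30,  35,  40,  45]))
```

Both catches are released. Now to the post.

```bash
python3 -m crank '{"motion": [[[-1,1.6,0,0],[-1,1.6,0,0],[-1.1,1.7,0,0],[0,0,-1.8,0],[0,0,-1.8,0],[0,0,-1.8,0],[0,0,-1.8,0],[0,0,-1.4,0],[0,0,0,0],[0,0,0,0]]]}' | grep -E 'pos|force'
python3 -m crank '{"motion": [[[0,0,0,0],[0,0,0,0],[0,0,0,0],[0,0,0,0],[0,0,0,0],[0,0,0,0],[0,0,0,0],[0,0,0,0],[0,0,0,0],[0,0,0,0]]]}' 1 40 | grep -E 'pos|force|gap'
python3 - <<'E'
from h import *
st()
q=robot.get_obs()['position'][:2]
H=c2w([-6,-190]);print(H,'r',np.hypot(*(q-H)))
v=c2w([-6,-24])-H
prev=H+v
for k in range(1,11):
    a=np.deg2rad(7.5*k);p=H+np.array([[np.cos(a),-np.sin(a)],[np.sin(a),np.cos(a)]])@v
    print(7.5*k,((p-prev)/10).round(2));prev=p
E
```

```text
position: [614.1, 94.8, 171.4]
wrist_force: [-0.3, -0.7, -0.3]
grip_force: 0.0
position: [614.7, 94.2, 171.7]
wrist_force: [0.6, -0.4, 5.6]
finger_gap: 0.173
grip_force: 39.0
t 16.45 p [614.7  94.2 171.7] crate [ -7.3 -24. ] yaw -5.9 z [ 0.001  0.    -1.   ] F [ 0.6 -0.4  5.6] gap 0.173 grip 39.0 q [ 0.13  0.49  1.68 -0.    0.97  0.24]
[599.23001928 -71.02099689] r 165.98759420752296
7.5 [-2.17  0.08]
15.0 [-2.16 -0.21]
22.5 [-2.12 -0.49]
30.0 [-2.03 -0.76]
37.5 [-1.92 -1.02]
45.0 [-1.77 -1.26]
52.5 [-1.59 -1.48]
60.0 [-1.38 -1.67]
67.5 [-1.15 -1.84]
75.0 [-0.9  -1.98]
```

```bash
python3 -m crank '{"motion": [[[-1.08,0.08,0,3.75],[-1.09,0,0,3.75],[-1.08,-0.07,0,3.75],[-1.08,-0.14,0,3.75],[-1.06,-0.21,0,3.75],[-1.06,-0.28,0,3.75],[-1.03,-0.35,0,3.75],[-1,-0.41,0,3.75],[-0.98,-0.48,0,3.75],[-0.94,-0.54,0,3.75]]]}' | grep -E 'pos|force|gap'
python3 -c "
from h import *
st();q=robot.get_obs()['position'][:2];v=w2c(q)-[-6,-190];print('ang',np.arctan2(-v[0],v[1]),np.hypot(*v))"
```

```text
position: [511.4, 69.0, 171.7]
wrist_force: [5.9, -8.4, 1.1]
finger_gap: 0.171
grip_force: 39.6
t 17.45 p [511.4  69.  171.7] crate [-107.5  -59.6] yaw 31.8 z [ 0.003 -0.002 -1.   ] F [ 5.9 -8.4  1.1] gap 0.171 grip 39.6 q [ 0.11  0.35  1.92 -0.    0.88 -0.44]
ang 0.6611654324618278 165.27179239182175
```

```bash
python3 -m crank '{"motion": [[[-0.9,-0.6,0,3.75],[-0.87,-0.66,0,3.75],[-0.82,-0.72,0,3.75],[-0.77,-0.76,0,3.75],[-0.72,-0.82,0,3.75],[-0.66,-0.85,0,3.75],[-0.6,-0.9,0,3.75],[-0.55,-0.94,0,3.75],[-0.48,-0.97,0,3.75],[-0.42,-1.01,0,3.75]]]}' | grep -E 'pos|force|gap'
python3 -m crank '{"motion": [[[0,0,0,0],[0,0,0,0],[0,0,0,0],[0,0,0,0],[0,0,0,0],[0,0,0,0],[0,0,0,0],[0,0,0,0],[0,0,0,0],[0,0,0,0]]]}' | grep -E 'pos|force|gap'
python3 - <<'E'
from h import *
st();q=robot.get_obs()['position'][:2];v=w2c(q)-[-6,-190];print('ang',np.arctan2(-v[0],v[1]),np.hypot(*v))
a=grab('side','s6.png')['frame'];b=grab('top','t6.png')['frame']
cv2.imwrite('pics/j6.png',cv2.cvtColor(np.hstack([cv2.resize(a[90:290,180:380],(400,400)),cv2.resize(b[70:270,130:330],(400,400))]),cv2.COLOR_RGB2BGR))
E
```

```text
position: [445.0, -12.9, 171.8]
wrist_force: [10.9, -2.9, -5.6]
finger_gap: 0.174
grip_force: 39.0
position: [445.2, -12.5, 171.7]
wrist_force: [8.9, -3.8, -3.2]
finger_gap: 0.177
grip_force: 39.3
t 19.45 p [445.2 -12.5 171.7] crate [-165.2 -147.3] yaw 69.1 z [ 0.006 -0.001 -1.   ] F [ 8.9 -3.8 -3.2] gap 0.177 grip 39.3 q [-0.05  0.25  2.06 -0.    0.82 -1.26]
ang 1.308962527120182 164.82141372249538
```

View pics/j6.png

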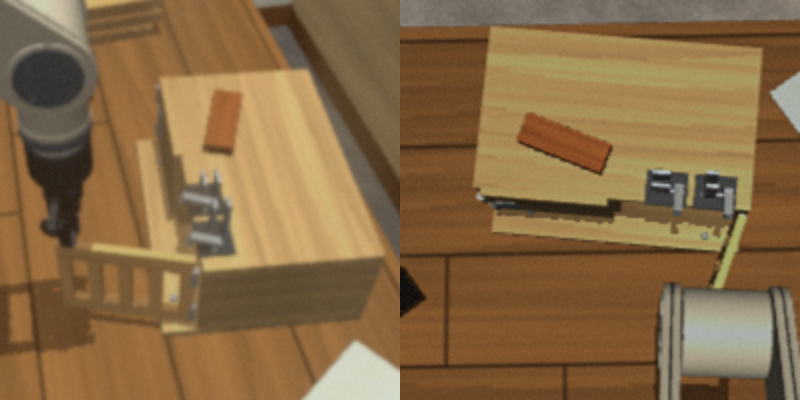

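The gate stands wide with the post held. The door strip looks dark (probably shadow), so I'll check its depth and the bystanders.

```bash
python3 - <<'E'
from h import *
for n in('t6.png','s6.png'):
    W=pts(pickle.load(open('pics/%s.pkl'%n,'rb')));Q=W.reshape(-1,3);Q=Q[np.isfinite(Q[:,0])];c=w2c(Q[:,:2]);Z=Q[:,2]
    for lo in range(0,180,30):
        k=(c[:,1]>lo)&(c[:,1]<lo+30)&(abs(c[:,0]+8)<14)&(Z>156)&(Z<168);q=c[k]
        print(n,lo,k.sum(),q.min(0).round(1) if k.any() else'',q.max(0).round(1) if k.any() else'',np.median(q[:,0]).round(1) if k.any() else '')
    k=(abs(c[:,0]-73)<80)&(abs(c[:,1]-72)<80)&(Z>161)&(Z<175)&(c[:,0]>5);print('offcut',cv2.minAreaRect(Q[k][:,:2].astype(np.float32)),)
E
```

```text
t6.png 0 43 [-11.8   3.4] [ 0.4 29.6] -5.8
t6.png 30 46 [-11.6  31.3] [ 0.4 58.6] -6.0
t6.png 60 48 [-11.7  60.1] [ 0.9 89.8] -6.3
t6.png 90 44 [-11.6  91.5] [  0.5 117.8] -6.1
t6.png 120 47 [-11.4 120.2] [  0.2 149.2] -5.6
t6.png 150 46 [-11.6 150.9] [  0.4 179.3] -6.6
offcut ((704.672607421875, 182.21676635742188), (130.620849609375, 45.560516357421875), 67.42582702636719)
s6.png 0 33 [-10.9   3.7] [ 0.8 29.3] -5.4
s6.png 30 29 [-11.   32.6] [ 0.9 59.7] -4.8
s6.png 60 25 [-11.1  62.1] [ 0.9 89.8] -5.5
s6.png 90 30 [-11.   90.7] [  0.4 120. ] -5.9
s6.png 120 24 [-10.9 124. ] [  0.6 149.2] -5.3
s6.png 150 22 [-10.8 150.3] [  0.2 178.6] -5.2
offcut ((705.52978515625, 182.105224609375), (136.58657836914062, 44.405818939208984), 67.34297180175781)
```

The door is shut (x −12 to 0 along its whole length) and the offcut hasn't moved. Handing in.

```bash
python3 -c "
from rig import robot
print(robot.close_job())"
```

```text
the job is handed in; nothing more can be done
None
```

The job is handed in: the door is shut on its catch, the tall then the low catch are released, and the gate is held by its post at about 1.3 rad. The offcut has not moved; I did not re-measure the jar or sanding block. The close call gave no verdict.

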